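# Clamp a microscope lens in its three-point nest

### The job

Set the loose black lens upright on the aluminium nest plate, in front of the two steel pins, then push the nest's slide up by its tab so that the sprung brass nose nudges the lens home against both pins and keeps pressing on it with about 6 N once you let go. Go by feel: neither the nose nor a pin may ever press on the lens with more than 12 N, and leave the mug, jar and screwdriver alone.

Things in the scene. Friction and masses are not known exactly. Their poses are not given: they have to be found in the camera images.
- lens_center (a point): the lens: an upright black cylinder 48 mm in diameter and 42 mm tall with a glass top, 0.11 to 0.22 kg, standing on a fixed grey mat 3 mm thick. This point is its centre, 21 mm above its underside; z up. Smooth: it slides easily on the nest. It takes any grip; hold it across its diameter in its upper part, clear of the pins and the nose, which reach 12 mm above the nest's floor
- nest: the nest: an aluminium plate fixed to the bench, 200 x 100 x 12 mm, its top face the nest's floor. Origin on the bench (the plate spans x -110 to +90, y -50 to +50 mm). Its x axis points along the slide's way, from the slide to the two pins; z up
- nest_home (a point): the point on the nest's floor (12 mm above the bench) over which the lens's axis stands when the lens touches both pins; 30 mm along x from the nest's origin. Axes as the nest's
- pin_left: upright steel dowel pin fixed in the plate, 10 mm in diameter, 12 mm tall; origin at the centre of its foot on the nest's floor, 20.5 mm along +x and 20.5 mm along +y (nest axes) from nest_home
- pin_right: the other pin, the same, 20.5 mm along +x and 20.5 mm along -y from nest_home
- tab (a point): aluminium tab on the steel slide, 16 mm (nest x) by 14 mm (nest y), to be pinched across nest y. This point is on its middle line, 56 mm above the bench; tab top at 72 mm, top of the slide's block (40 x 36 mm) below it at 30 mm. Axes as the nest's
- nose: brass nose on the slide's front, 16 mm wide, 8 mm high; its flat front face presses on the lens. Origin at the middle of that face, 8 mm above the nest's floor, 38 mm ahead (nest x) of the tab when not pressed. Sprung along nest x with 5 N per mm from no load; it bottoms at 4 mm. With the lens home the face stands 24 mm before nest_home
- mug_rim (a point): a white mug, 80 mm wide and 90 mm tall, bystander: centre of its mouth
- jar: a small amber jar, 44 mm wide and 60 mm tall, bystander: origin at the centre of its underside
- driver: a screwdriver 160 mm long lying on the bench, bystander: origin on its underside at mid-length
- slide_block (a point): the slide: this point is the top centre of its block, 6 mm ahead of the tab (nest x), 30 mm above the bench. It moves only along nest x, 45 mm from its rear stop, starts within 12 mm of that stop, and stays where it is left: it drags with a steady 9 N of friction either way, so a push is felt as 9 N in free travel and the nose's force on top of that

How it is judged:
By the outcome, as a careful person would: the job done as asked, in the order asked, and still so for the second after the job is handed in, with the robot touching nothing.
It also fails if it takes over 67 s, if anything falls off the work surface, if the arm or the gripper's body presses on something with over 40 N, if the wrist force passes 120 N, or if a joint passes its speed limit or range.

### The arm

A 6-joint arm with a two-finger parallel gripper is mounted at the origin on the work surface. World frame = base frame: x ahead of the robot, y to its left, z up, the work surface at z = 0. Lengths are in m, angles in rad, forces in N, time in s.
With the tool pointing down it reaches from about 0.375 to 0.975 m from the base axis. Payload 3.8 kg.
Tool frame: the origin (TCP) lies on the mounting face of the last link; the fingertips stand 173 mm ahead of it and the grasp point (between the pads) lies 155 mm ahead of it; z points along the fingers, y is the direction in which the jaws open and shut (so a half turn about z gives the same grasp; the last joint's range is limited). The gripper opens to 85 mm and grips with 20 to 120 N. Pads are 22 mm wide; open, the fingers measure 114 mm over their backs; the gripper's body (76 mm by 85 mm) begins 54 mm behind the grasp point. The pads swing forward as they close: fully open they stand 13 mm farther back than shut.
Start: joints at [-1.281, 0.264, 1.604, -0, 1.274, -0.037], TCP at [0.217, -0.639, 0.405] pointing down, gripper open.
Joint ranges: [-2.63, 2.63], [-0.94, 2.18], [0.31, 2.57], [-1.31, 4.45], [0, 2.66], [-2.55, 2.55]. Speed limits (rad/s): [2.57, 2.57, 3.14, 3.14, 3.14, 3.14].

### API

Orientations are given as a rotation vector (axis times angle).
In Python, from workcell import bot gives the robot as it stands.
- The arm moves only by the shell command python3 -m jog 'ROWS' [FORCE]. ROWS is JSON, a list that holds one entry, the list of rows, each a list of 7 numbers: the closure, from 0 (fully open) to 1 (shut), then the shift along the tool's x, y, z in cm, then the turn, a rotation vector about the tool's x, y, z in rad. A call has 1 to 12 rows; each row is the pose to reach, as a shift and turn from the pose commanded when the call began, along the tool's axes at that moment; what a row does not reach only later rows make up. A row lasts 1/8 s, in which the tool goes at most 62.5 mm and 10.7 degrees, less where a joint would pass 70% of its speed; a pose out of reach is approached as far as the arm can. A call with a gripper value outside its range is refused whole. The fingers move at their own pace and stop on an object; FORCE is the grip in N (left out, the last holds). Time passes only in rows, so rows that repeat a pose let the fingers close. It gives the time, the measured TCP pose, the force and the opening at its end, in the units of the state.
- bot.read_state(): the state, without advancing time (a new reading comes with each control period).
- bot.read_camera(name): name is "scene" or "top" or "wrist"; returns the picture (420x560x3 uint8, red, green, blue); there is no depth.
- bot.camera_model(name): a dict with "intrinsics" (3x3 intrinsics, pixels), "rvec" (rotation vector, rad) and "tvec" (3), from world to camera coordinates, as OpenCV has them. Camera axes: x right, y down, z forward; pixel columns grow to the right and rows downward; lengths in m; the calibration is good to about 2 mm. The wrist camera is an equidistant fisheye: a pixel r from the principal point sees the ray r / f radians off the axis. A picture is of the moment at which its call begins: read the wrist's pose just before it. camera_model takes no time and is no camera call; for the wrist camera it gives the pose at the moment of the call.
- bot.finish_job(): hands the job in, once; it reports no verdict.
The state is a dict: "time": time; "q": joint angles; "joint_vel": joint speeds; "joint_torque": joint torques, N m; "tool_pos": TCP position; "tcp_rot": TCP orientation; "wrist_force": force on the tool from outside, world axes, zero at the start; "torque": the same for the moment, N m; "width": opening from 0.0 (shut) to 1.0 (fully open).
Only numpy, scipy, OpenCV 4.12 (cv2) and the standard library are available. Lean on these libraries where they do the work, as an engineer would, in place of code of your own. Each camera call takes 0.05 s, during which the arm holds its last target.

## Working session

There is one attempt and no reset: what is moved stays moved. The work goes in short steps, Python scripts to look and compute and a shell command to move; the robot and the scene stay as the last step left them, time stands still between calls to the robot, and variables do not carry over. Pictures are saved under pics/ and viewed, and the job is handed in when it is done.

```bash
ls; mkdir -p pics
python3 - <<'E'
from workcell import bot
import cv2,numpy as np
s=bot.read_state();print(s)
for n in("scene","top","wrist"):
    m=bot.camera_model(n);print(n,m)
    cv2.imwrite(f"pics/{n}0.png",bot.read_camera(n)[:,:,::-1])
E
```

```text
pics
{'time': 0.0, 'q': array([-1.28087261e+00,  2.64787644e-01,  1.60539012e+00, -2.92626286e-05,
        1.27371470e+00, -3.68625257e-02]), 'joint_vel': array([ 8.61812582e-05, -2.00038668e-05,  9.26078427e-05, -4.28854294e-04,
       -6.79307490e-04,  1.12084211e-03]), 'joint_torque': array([ 4.35056310e-03, -5.15100074e+01, -3.67312288e+01,  2.69874090e-04,
        1.29051527e-02, -1.08604974e-05]), 'tool_pos': array([ 0.21659407, -0.63893976,  0.40332964]), 'tcp_rot': array([-3.09750004e+00, -5.10676433e-01,  4.99099861e-04]), 'wrist_force': array([-0.58965253, -0.31006052,  0.68317245]), 'torque': array([ 0.08270616,  0.03743593, -0.01328586]), 'width': 1.0007359223170673}
scene {'intrinsics': array([[426.68815468,   0.        , 280.36417052],
       [  0.        , 426.68815468, 207.64324844],
       [  0.        ,   0.        ,   1.        ]]), 'rvec': array([ 0.80052634,  2.52888245, -1.18741355]), 'tvec': array([ 0.51459155, -0.17247989,  1.29505129])}
top {'intrinsics': array([[488.58190485,   0.        , 279.3262604 ],
       [  0.        , 488.58190485, 203.2377195 ],
       [  0.        ,   0.        ,   1.        ]]), 'rvec': array([ 2.19641025, -2.18459505,  0.07816598]), 'tvec': array([-0.01024698,  0.63285361,  1.07144823])}
wrist {'intrinsics': array([[325.1922621 ,   0.        , 285.49191474],
       [  0.        , 325.1922621 , 200.93084347],
       [  0.        ,   0.        ,   1.        ]]), 'rvec': array([-2.32922729,  1.66695346,  0.27916283]), 'tvec': array([-0.67303333, -0.04292349,  0.38124122])}
```

View pics/top0.png

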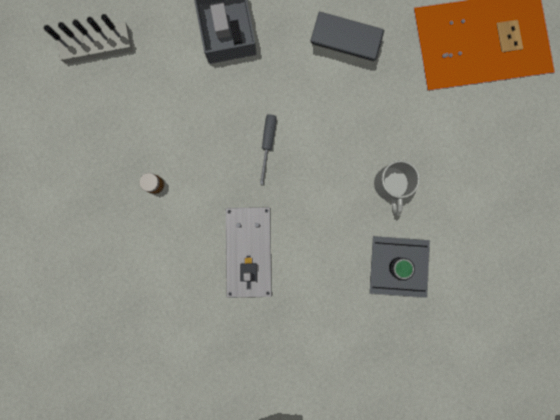

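View pics/scene0.png

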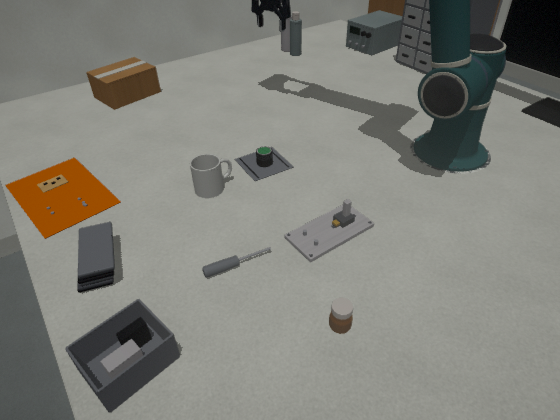

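View pics/wrist0.png

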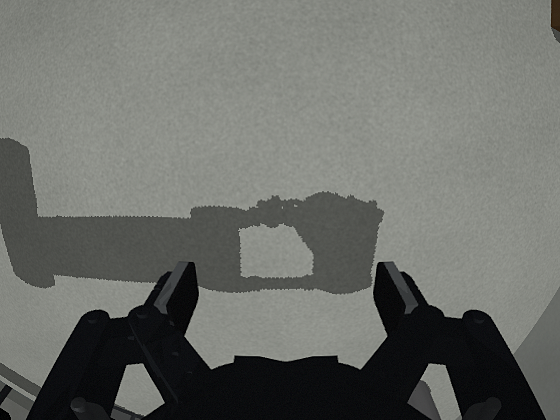

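The top view shows the lens at (403,269) on its mat and the plate around (249,252), with pins at (239,226) and (257,226) and the slide near (248,272). The mug is at (399,182), the driver at (266,150) and the jar at (152,184). Next I'll measure these.

```bash
cat > h.py <<'E'
from workcell import bot
import cv2,numpy as np
from scipy.spatial.transform import Rotation as R
def ray(m,px):
    px=np.atleast_2d(np.array(px,float));K=m["intrinsics"]
    x=(px[:,0]-K[0,2])/K[0,0];y=(px[:,1]-K[1,2])/K[1,1]
    if m.get("fish"):
        r=np.hypot(x,y);s=np.where(r>1e-9,np.sin(r)/np.maximum(r,1e-9),1)
        d=np.stack([x*s,y*s,np.cos(r)],1)
    else: d=np.stack([x,y,np.ones_like(x)],1)
    Rm=R.from_rotvec(m["rvec"]).as_matrix()
    return -Rm.T@m["tvec"], d@Rm
def onz(m,px,z):
    c,d=ray(m,px); return c+d*((z-c[2])/d[:,2])[:,None]
def model(n):
    m=bot.camera_model(n); m["fish"]=n=="wrist"; return m
def proj(m,P):
    p=(R.from_rotvec(m["rvec"]).as_matrix()@np.atleast_2d(P).T).T+m["tvec"]
    if m.get("fish"):
        r=np.hypot(p[:,0],p[:,1]);th=np.arctan2(r,p[:,2]);u=p[:,:2]/r[:,None]*th[:,None]
    else:u=p[:,:2]/p[:,2:]
    K=m["intrinsics"];return u*K[0,0]+K[:2,2]
E
python3 - <<'E'
from h import *
im=cv2.imread("pics/top0.png")
m=model("top");hsv=cv2.cvtColor(im,cv2.COLOR_BGR2HSV)
big=cv2.resize(im[195:310,210:450],None,fx=3.3,fy=3.3,interpolation=cv2.INTER_CUBIC)
cv2.imwrite("pics/topz.png",big)
g=cv2.inRange(hsv,(45,80,40),(85,255,255));M=cv2.moments(g,True);c=(M["m10"]/M["m00"],M["m01"]/M["m00"]);print("glass",c,M["m00"],onz(m,c,.045))
# dark ring
pl=cv2.inRange(im,(135,130,130),(255,255,255));sub=np.zeros_like(pl);sub[200:305,215:285]=pl[200:305,215:285]
print(im[230,248],im[230,215],im[240,210])
cs,_=cv2.findContours(sub,cv2.RETR_EXTERNAL,cv2.CHAIN_APPROX_NONE)
k=max(cs,key=cv2.contourArea);r=cv2.minAreaRect(k);print(r)
E
```

```text
glass (403.5320197044335, 268.55172413793105) 203.0 [[ 0.49075955 -0.27700018  0.045     ]]
[154 153 154] [144 155 152] [146 154 152]
((249.5, 252.0), (104.0, 69.0), 90.0)
```

View pics/topz.png

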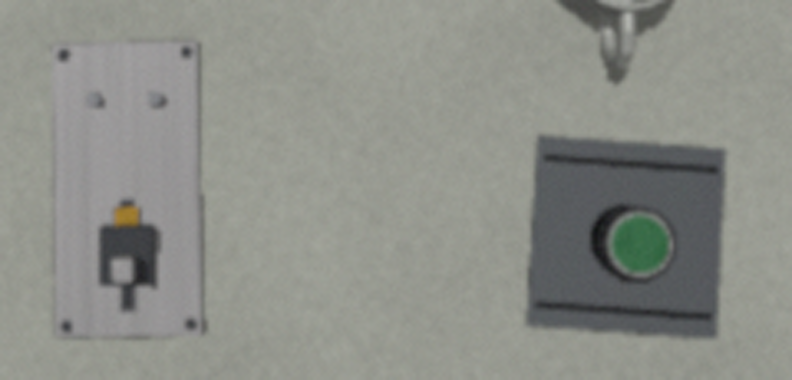

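Run:
```python
from h import *
im=cv2.imread("pics/top0.png");m=model("top")
f=cv2.GaussianBlur(im,(3,3),0).astype(int)
mk=((f[:,:,0]-f[:,:,1])>-5).astype(np.uint8)*255
s=np.zeros_like(mk);s[198:308,215:283]=mk[198:308,215:283]
s=cv2.morphologyEx(s,cv2.MORPH_OPEN,np.ones((3,3)))
s=cv2.morphologyEx(s,cv2.MORPH_CLOSE,np.ones((5,5)))
cs,_=cv2.findContours(s,cv2.RETR_EXTERNAL,cv2.CHAIN_APPROX_NONE)
k=max(cs,key=cv2.contourArea)
# points in world at z .012
W=onz(m,k[:,0,:],.012)[:,:2];r=cv2.minAreaRect((W*1000).astype(np.float32));print(r,W.min(0),W.max(0))
# zoomed features
Z=lambda a:[((x+.5)/3.3-.5+210,(y+.5)/3.3-.5+195) for x,y in a]
sc=onz(m,Z([(63,54),(186,52),(190,324),(66,326)]),.012);print(sc,sc.mean(0))
p=onz(m,Z([(94,99),(156,99)]),.022);print("pins",p)
print("tab",onz(m,Z([(122,270)]),.072),"nose front",onz(m,Z([(127,202)]),.02))
print("nosebase",onz(m,Z([(127,207)]),.024))
```

```text
((524.4244995117188, 61.60871124267578), (200.38922119140625, 100.57074737548828), 0.709976851940155) [0.42389741 0.01058899] [0.62485111 0.11308007]
[[0.61531207 0.10685635 0.012     ]
 [0.61713844 0.02300459 0.012     ]
 [0.43340245 0.01901921 0.012     ]
 [0.43168571 0.10262645 0.012     ]] [0.52438467 0.06287665 0.012     ]
pins [[0.58454561 0.0846103  0.022     ]
 [0.58476858 0.04280012 0.022     ]]
tab [[0.47434386 0.06161167 0.072     ]] nose front [[0.51543902 0.06182339 0.02      ]]
nosebase [[0.51227034 0.06156127 0.024     ]]
```

```bash
cat >> h.py <<'E'
YAW=0.02
def plan(gx,gy,gz,yaw=YAW,base=None):
    """grasp point target (tool down, tool y || nest y) -> shift cm & turn in the tool frame"""
    s=bot.read_state();R0=R.from_rotvec(s["tcp_rot"]);p0=s["tool_pos"]
    best=None
    for k in(0,np.pi):
        z=np.array([0,0,-1.]);y=np.array([-np.sin(yaw+k),np.cos(yaw+k),0]);x=np.cross(y,z)
        Rt=R.from_matrix(np.stack([x,y,z],1));t=(R0.inv()*Rt).as_rotvec()
        if best is None or np.linalg.norm(t)<np.linalg.norm(best):best=t
    d=R0.inv().apply(np.array([gx,gy,gz+.155])-p0)*100
    g=p0+R0.apply([0,0,.155])
    print("t",round(s["time"],2),"grasp",g.round(4),"q6",s["q"][5].round(3),"F",s["wrist_force"].round(2),"w",round(s["width"],3))
    print("tool x,y in world",R0.apply([1,0,0]).round(3),R0.apply([0,1,0]).round(3))
    print("shift cm",d.round(3),"turn",best.round(4))
E
python3 -c "
from h import *
plan(.491,-.277,.16)"
```

```text
t 0.15 grasp [ 0.2165 -0.6388  0.2486] q6 -0.037 F [-0.4   0.42 -0.12] w 1.0
tool x,y in world [0.947 0.321 0.   ] [ 0.321 -0.947 -0.002]
shift cm [ 37.607 -25.463   8.911] turn [-1.800e-03  2.000e-04  3.068e-01]
```

```bash
python3 -m jog '[[[0,4,-2.7,0,0,0,0.03],[0,8,-5.4,1,0,0,0.1],[0,12,-8.1,2,0,0,0.17],[0,16,-10.8,3,0,0,0.24],[0,20,-13.5,4,0,0,0.307],[0,24,-16.3,5,0,0,0.307],[0,28,-19,6,0,0,0.307],[0,32,-21.7,7.5,0,0,0.307],[0,36,-24.4,8.9,0,0,0.307],[0,37.6,-25.46,8.9,0,0,0.307],[0,37.6,-25.46,8.9,0,0,0.307],[0,37.6,-25.46,8.9,0,0,0.307]]]'
python3 - <<'E'
from h import *
m=model("wrist");im=bot.read_camera("wrist")[:,:,::-1];cv2.imwrite("pics/w1.png",im)
print(proj(m,[[.491,-.277,.045]]))
hsv=cv2.cvtColor(im,cv2.COLOR_BGR2HSV);g=cv2.inRange(hsv,(45,80,40),(85,255,255));M=cv2.moments(g,True);c=(M["m10"]/M["m00"],M["m01"]/M["m00"]);print(c,M["m00"],onz(m,c,.045))
plan(.491,-.277,.11)
E
```

```text
time: 1.65
tool_pos: [0.4908, -0.2785, 0.3163]
tcp_rot: [3.14, 0.03, 0.001]
wrist_force: [0.5, 0.3, 0.3]
width: 0.995
[[283.9400504 201.7062355]]
(280.97324025596276, 202.13612565445027) 1719.0 [[ 0.49059751 -0.27468731  0.045     ]]
t 1.7 grasp [ 0.4907 -0.2789  0.1613] q6 0.992 F [ 0.12  0.63 -0.29] w 1.002
tool x,y in world [1.    0.019 0.001] [ 0.019 -1.     0.001]
shift cm [ 0.038 -0.174  5.133] turn [ 0.0011 -0.0006 -0.0014]
```

View pics/w1.png

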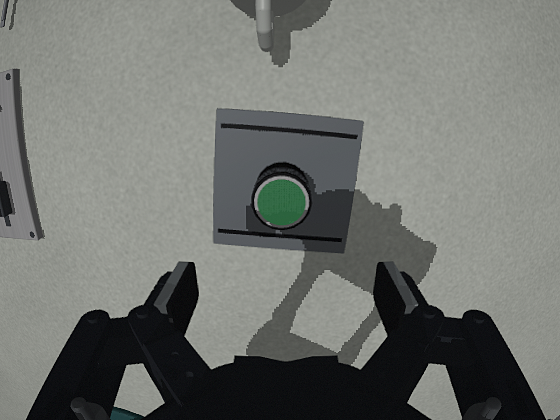

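```bash
python3 -m jog '[[[0,0,-0.3,4,0,0,0],[0,0,-0.3,7,0,0,0],[0,0,-0.3,9.5,0,0,0],[0,0,-0.3,11.3,0,0,0],[0,0,-0.3,12.2,0,0,0],[0,0,-0.3,12.2,0,0,0],[0,0,-0.3,12.2,0,0,0]]]' 25
python3 - <<'E'
from h import *
plan(.4907,-.2758,.039)
m=model("wrist");im=bot.read_camera("wrist")[:,:,::-1];cv2.imwrite("pics/w2.png",im)
hsv=cv2.cvtColor(im,cv2.COLOR_BGR2HSV);g=cv2.inRange(hsv,(45,80,40),(85,255,255));M=cv2.moments(g,True);c=(M["m10"]/M["m00"],M["m01"]/M["m00"]);print(c,M["m00"],onz(m,c,.045))
E
```

```text
time: 2.58
tool_pos: [0.4915, -0.2749, 0.1947]
tcp_rot: [3.14, 0.031, 0.002]
wrist_force: [-0.0, 0.1, 0.6]
width: 0.993
t 2.58 grasp [ 0.4918 -0.275   0.0397] q6 0.997 F [-0.03  0.08  0.62] w 0.993
tool x,y in world [1.    0.02  0.002] [ 0.02  -1.     0.001]
shift cm [-0.084  0.091  0.07 ] turn [ 0.001  -0.0015 -0.0003]
(286.25663341116535, 291.91827637444277) 4711.0 [[ 0.4916726  -0.27491597  0.045     ]]
```

View pics/w2.png

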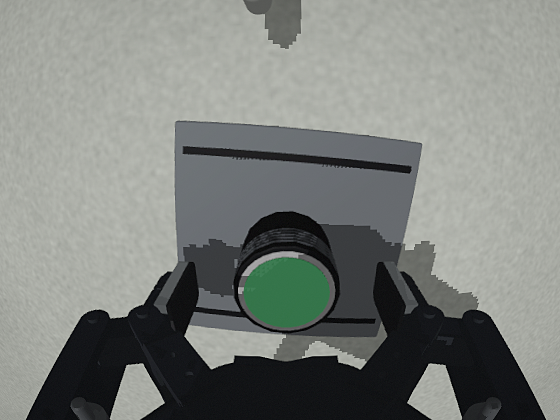

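The lens is centred between the pads, with the glass at (286,292). Next I'll grip it.

```bash
python3 -m jog '[[[1,0,0,0,0,0,0],[1,0,0,0,0,0,0],[1,0,0,0,0,0,0],[1,0,0,0,0,0,0],[1,0,0,0,0,0,0],[1,0,0,0,0,0,0]]]' 30
python3 -c "
from h import *
plan(.4907,-.2758,.039)"
```

```text
time: 3.38
tool_pos: [0.4913, -0.2745, 0.1941]
tcp_rot: [3.141, 0.031, 0.001]
wrist_force: [-0.9, 1.6, 5.6]
width: 0.549
t 3.38 grasp [ 0.4914 -0.2746  0.0391] q6 0.997 F [-0.91  1.56  5.64] w 0.549
tool x,y in world [1.    0.02  0.001] [ 0.02 -1.    0.  ]
shift cm [-0.058  0.124  0.014] turn [ 0.0003 -0.0006 -0.0002]
```

```bash
python3 -m jog '[[[1,0,0,-2,0,0,0],[1,0,0,-5,0,0,0],[1,0,-1,-8,0,0,0],[1,1,-5,-11,0,0,0],[1,2,-9.5,-12,0,0,0],[1,3,-14,-12,0,0,0],[1,4,-18.5,-12,0,0,0],[1,5,-23,-12,0,0,0],[1,6,-27.5,-12,0,0,0],[1,7,-32,-12,0,0,0],[1,7.48,-33.6,-12,0,0,0],[1,7.48,-33.6,-12,0,0,0]]]'
python3 - <<'E'
from h import *
for i in range(3):bot.read_camera("wrist")
m=model("wrist");im=bot.read_camera("wrist")[:,:,::-1];cv2.imwrite("pics/w3.png",im)
np.save("w3.npy",m,allow_pickle=True)
plan(.5595,.063,.06)
o=np.array([.5344,.0622]);
for n,a in dict(pl=(50.5,20.5,.024),pr=(50.5,-20.5,.024),c1=(90,50,.012),c2=(90,-50,.012),c3=(-110,-50,.012),c4=(-110,50,.012)).items():
    c,s=np.cos(.02),np.sin(.02);x=o[0]+(a[0]*c-a[1]*s)/1e3;y=o[1]+(a[0]*s+a[1]*c)/1e3
    print(n,(round(x,4),round(y,4)),proj(m,[x,y,a[2]]).round(1))
E
```

```text
time: 4.88
tool_pos: [0.5589, 0.0635, 0.3128]
tcp_rot: [3.141, 0.034, -0.003]
wrist_force: [-0.0, -0.7, -2.1]
width: 0.553
t 5.08 grasp [0.5587 0.0616 0.1583] q6 1.618 F [ 0.43 -0.33 -2.14] w 0.554
tool x,y in world [ 1.     0.018 -0.001] [ 0.018 -1.     0.   ]
shift cm [ 0.077 -0.136  9.832] turn [ 0.0005  0.0008 -0.0016]
pl (np.float64(0.5845), np.float64(0.0837)) [[259.7 164. ]]
pr (np.float64(0.5853), np.float64(0.0427)) [[310.1 164. ]]
c1 (np.float64(0.6234), np.float64(0.114)) [[224.8 115.2]]
c2 (np.float64(0.6254), np.float64(0.014)) [[345.  115.2]]
c3 (np.float64(0.4254), np.float64(0.01)) [[332.6 313.2]]
c4 (np.float64(0.4234), np.float64(0.11)) [[237.5 313.1]]
```

View pics/w3.png

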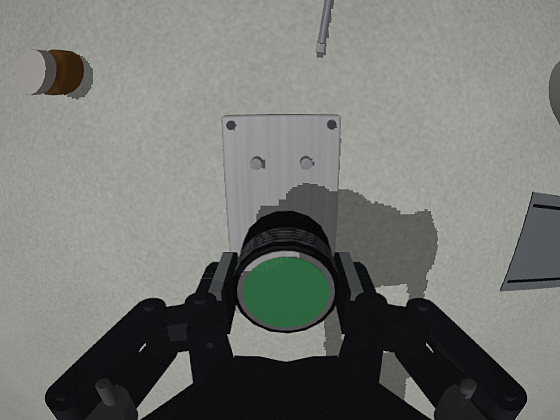

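Run:
```python
from h import *
m=np.load("w3.npy",allow_pickle=True).item();im=cv2.imread("pics/w3.png")
cv2.imwrite("pics/w3z.png",cv2.resize(im[100:200,205:365],None,fx=5,fy=5,interpolation=cv2.INTER_CUBIC))
hsv=cv2.cvtColor(im,cv2.COLOR_BGR2HSV);g=cv2.inRange(hsv,(45,80,40),(85,255,255));M=cv2.moments(g,True);c=(M["m10"]/M["m00"],M["m01"]/M["m00"]);print(c,M["m00"],onz(m,c,.164))
```

```text
(285.58011744966444, 291.6264681208054) 4768.0 [[0.55905757 0.06211774 0.164     ]]
```

View pics/w3z.png

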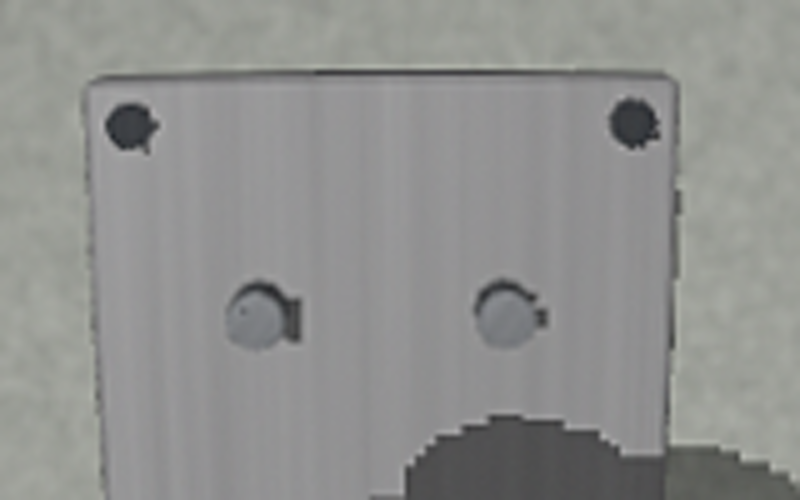

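Run:
```python
from h import *
m=np.load("w3.npy",allow_pickle=True).item()
p=onz(m,[(255.8,163.6),(305.9,163.4)],.024);print(p)
s=onz(m,[(130.5/5+204.5,126/5+99.5),(633.5/5+204.5,124/5+99.5)],.012);print(s)
mid=p.mean(0)[:2];d=p[0]-p[1];yaw=np.arctan2(-d[0],d[1]);d2=s[0]-s[1];print(yaw,np.arctan2(-d2[0],d2[1]))
for y in (yaw,.018):print("home",mid-.0205*np.array([np.cos(y),np.sin(y)]))
```

```text
[[0.58473248 0.08685476 0.024     ]
 [0.58567019 0.04616608 0.024     ]]
[[0.61534811 0.10914646 0.012     ]
 [0.61717724 0.02533309 0.012     ]]
0.023041791367932062 0.02182037662379003
home [0.56470678 0.06603811]
home [0.56470466 0.06614144]
```

```bash
python3 -m jog '[[[1,0.11,-0.39,0,0,0,-0.003],[1,0.11,-0.39,3,0,0,-0.003],[1,0.11,-0.39,6,0,0,-0.003],[1,0.11,-0.39,8.5,0,0,-0.003],[1,0.11,-0.39,10,0,0,-0.003],[1,0.11,-0.39,10.5,0,0,-0.003],[1,0.11,-0.39,10.6,0,0,-0.003],[1,0.11,-0.39,10.6,0,0,-0.003],[1,0.11,-0.39,10.6,0,0,-0.003]]]'
python3 - <<'E'
from h import *
plan(.5597,.0655,.0481)
bot.read_camera("wrist")
m=model("wrist");im=bot.read_camera("wrist")[:,:,::-1];cv2.imwrite("pics/w4.png",im)
plan(.5597,.0655,.0481)
E
```

```text
time: 6.2
tool_pos: [0.5606, 0.0669, 0.2086]
tcp_rot: [-3.141, -0.036, -0.003]
wrist_force: [-0.4, 0.2, -1.7]
width: 0.553
t 6.2 grasp [0.5609 0.067  0.0536] q6 1.623 F [-0.39  0.21 -1.73] w 0.553
tool x,y in world [1.    0.023 0.002] [ 0.023 -1.    -0.   ]
shift cm [-0.099  0.142  0.555] turn [-0.0001 -0.0017  0.0028]
t 6.3 grasp [0.5606 0.0669 0.0534] q6 1.623 F [-0.63 -0.39 -1.97] w 0.555
tool x,y in world [1.    0.023 0.001] [ 0.023 -1.    -0.   ]
shift cm [-0.077  0.141  0.527] turn [-0.0001 -0.0012  0.0029]
```

View pics/w4.png

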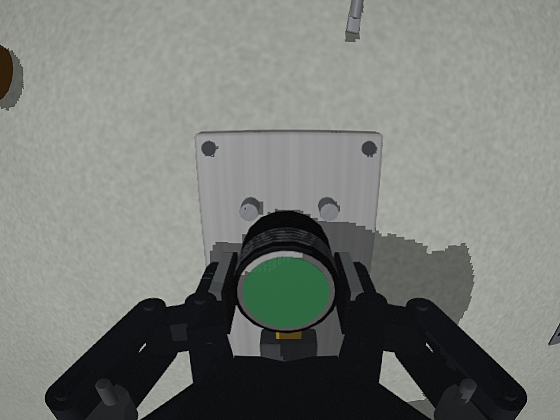

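```bash
python3 -m jog '[[[1,-0.08,0.14,0.1,0,0,0],[1,-0.08,0.14,0.25,0,0,0],[1,-0.08,0.14,0.4,0,0,0],[1,-0.08,0.14,0.45,0,0,0],[1,-0.08,0.14,0.45,0,0,0],[1,-0.08,0.14,0.45,0,0,0]]]'
python3 -c "
from h import *
plan(.5597,.0655,.0481)"
```

```text
time: 7.05
tool_pos: [0.5594, 0.0655, 0.2032]
tcp_rot: [-3.141, -0.036, -0.0]
wrist_force: [-0.8, 0.4, -2.7]
width: 0.553
t 7.05 grasp [0.5595 0.0655 0.0482] q6 1.62 F [-0.84  0.41 -2.71] w 0.553
tool x,y in world [1.    0.023 0.   ] [ 0.023 -1.    -0.   ]
shift cm [0.026 0.001 0.011] turn [-0.     -0.0002  0.0029]
```

```bash
python3 -m jog '[[[1,0,0,0.03,0,0,0],[1,0,0,0.06,0,0,0],[1,0,0,0.06,0,0,0]]]'; python3 -m jog '[[[1,0,0,0.03,0,0,0],[1,0,0,0.05,0,0,0],[1,0,0,0.05,0,0,0]]]'
```

```text
time: 7.42
tool_pos: [0.5597, 0.0655, 0.2032]
tcp_rot: [-3.141, -0.036, -0.002]
wrist_force: [-0.8, 0.1, 3.5]
width: 0.55
time: 7.8
tool_pos: [0.56, 0.0655, 0.2032]
tcp_rot: [-3.141, -0.036, -0.003]
wrist_force: [-2.0, -0.6, 6.5]
width: 0.546
```

```bash
python3 -m jog '[[[1,0,0,-0.04,0,0,0],[0.6,0,0,-0.04,0,0,0],[0.3,0,0,-0.04,0,0,0],[0,0,0,-0.04,0,0,0],[0,0,0,-0.04,0,0,0],[0,0,0,-0.04,0,0,0],[0,0,0,-2,0,0,0],[0,0,0,-5,0,0,0],[0,0,0,-8,0,0,0],[0,-2,0,-10,0,0,0],[0,-2,0,-10,0,0,0],[0,-2,0,-10,0,0,0]]]'
python3 - <<'E'
from h import *
bot.read_camera("wrist");bot.read_camera("wrist")
m=model("wrist");im=bot.read_camera("wrist")[:,:,::-1];cv2.imwrite("pics/w5.png",im);np.save("w5.npy",m,allow_pickle=True)
plan(.4743,.064,.12)
hsv=cv2.cvtColor(im,cv2.COLOR_BGR2HSV);g=cv2.inRange(hsv,(45,80,40),(85,255,255));M=cv2.moments(g,True);c=(M["m10"]/M["m00"],M["m01"]/M["m00"]);print(c,M["m00"],onz(m,c,.054))
E
```

```text
time: 9.3
tool_pos: [0.5395, 0.065, 0.3024]
tcp_rot: [-3.141, -0.036, -0.002]
wrist_force: [0.7, 0.3, -0.8]
width: 0.998
t 9.45 grasp [0.5391 0.065  0.1461] q6 1.622 F [-0.93  0.22  0.44] w 0.999
tool x,y in world [ 1.     0.023 -0.002] [ 0.023 -1.     0.   ]
shift cm [-6.503 -0.051  2.623] turn [0.0001 0.0015 0.0027]
(285.4094416704494, 184.78302315024965) 2203.0 [[0.55983228 0.06606362 0.054     ]]
```

View pics/w5.png

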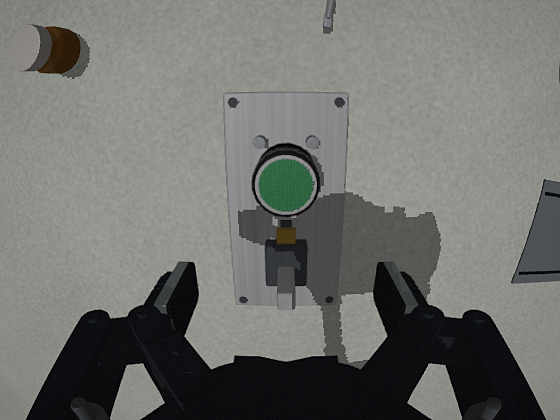

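Run:
```python
from h import *
m=np.load("w5.npy",allow_pickle=True).item();im=cv2.imread("pics/w5.png")
cv2.imwrite("pics/w5z.png",cv2.resize(im[215:320,225:350],None,fx=5.5,fy=5.5,interpolation=cv2.INTER_CUBIC))
P=[]
for x in (.4663,.4823):
  for y in (.0567,.0707):P.append((x,y,.072))
print(proj(m,P).round(1),proj(m,[[.5123,.064,.024],[.5123,.064,.016]]).round(1))
```

```text
[[294.8 310.4]
 [276.4 310.1]
 [295.6 293.6]
 [276.6 293.2]] [[286.6 230.1]
 [286.6 226.3]]
```

View pics/w5z.png

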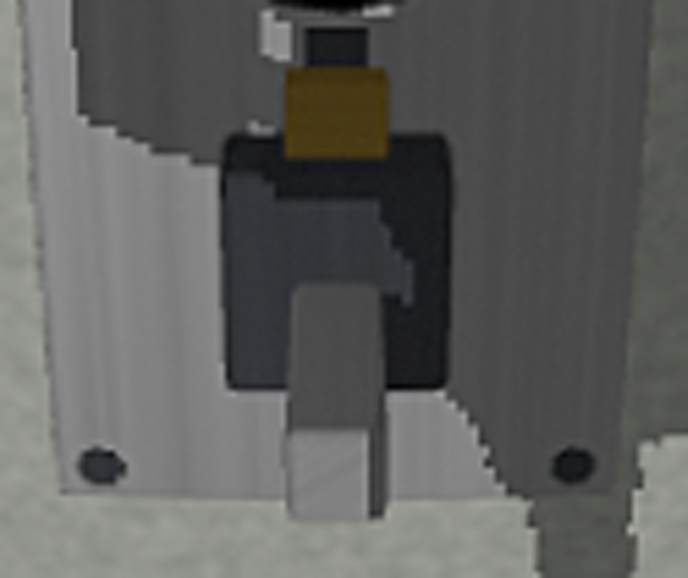

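```bash
python3 -m jog '[[[0,-3,0,0,0,0,0],[0,-6,0,0.5,0,0,0],[0,-6.43,-0.02,2,0,0,0],[0,-6.43,-0.02,5,0,0,0],[0,-6.43,-0.02,7.5,0,0,0],[0,-6.43,-0.02,8.7,0,0,0],[0,-6.43,-0.02,9.0,0,0,0],[0,-6.43,-0.02,9.0,0,0,0],[0,-6.43,-0.02,9.0,0,0,0]]]'
python3 - <<'E'
from h import *
plan(.4748,.0637,.056)
m=model("wrist");im=bot.read_camera("wrist")[:,:,::-1];cv2.imwrite("pics/w6.png",im)
print(proj(m,[.4748,.0637,.072]))
E
```

```text
time: 10.58
tool_pos: [0.4758, 0.0638, 0.213]
tcp_rot: [-3.141, -0.036, -0.003]
wrist_force: [0.9, 0.7, 1.0]
width: 0.996
t 10.57 grasp [0.4761 0.0638 0.058 ] q6 1.629 F [0.89 0.66 0.99] w 0.996
tool x,y in world [1.    0.023 0.002] [ 0.023 -1.    -0.   ]
shift cm [-0.102  0.01   0.201] turn [-0.0001 -0.0019  0.0028]
[[286.78539733 305.92310909]]
```

View pics/w6.png

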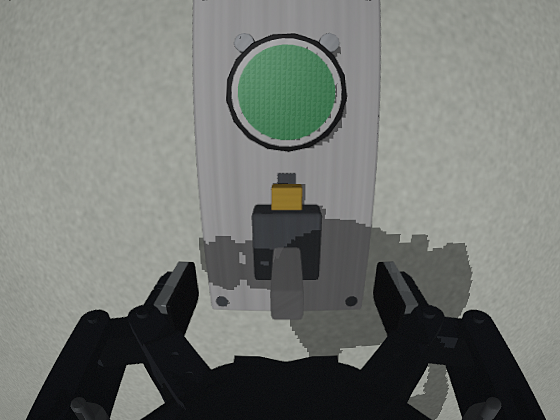

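```bash
python3 -m jog '[[[0,-0.1,0.01,0.1,0,0,0],[0.5,-0.1,0.01,0.1,0,0,0],[1,-0.1,0.01,0.1,0,0,0],[1,-0.1,0.01,0.1,0,0,0],[1,-0.1,0.01,0.1,0,0,0],[1,-0.1,0.01,0.1,0,0,0],[1,-0.1,0.01,0.1,0,0,0],[1,-0.1,0.01,0.1,0,0,0]]]' 50
python3 - <<'E'
from h import *
plan(.4748,.0637,.056)
m=model("wrist");im=bot.read_camera("wrist")[:,:,::-1];cv2.imwrite("pics/w7.png",im)
for i in range(3):print(bot.read_state()["wrist_force"].round(2));bot.read_camera("wrist")
E
```

```text
time: 11.62
tool_pos: [0.4741, 0.0635, 0.2112]
tcp_rot: [3.141, 0.036, -0.0]
wrist_force: [-1.2, -2.5, 3.7]
width: 0.159
t 11.62 grasp [0.4741 0.0634 0.0562] q6 1.629 F [-1.19 -2.55  3.72] w 0.159
tool x,y in world [ 1.     0.023 -0.   ] [ 0.023 -1.     0.   ]
shift cm [ 0.067 -0.023  0.022] turn [0.0004 0.     0.0029]
[-1.15 -2.39  3.63]
[-0.95 -4.37  3.52]
[-2.33 -4.5   3.11]
```

View pics/w7.png

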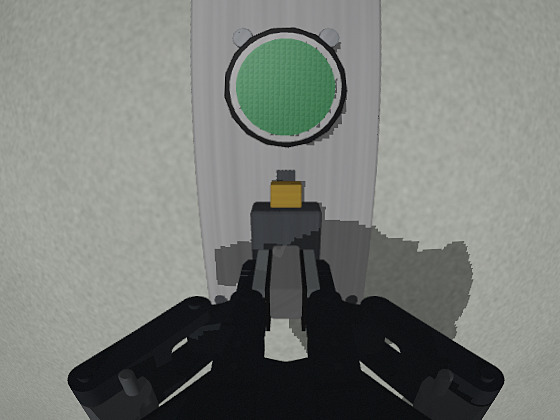

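```bash
python3 -m jog '[[[1,0.1,0,0,0,0,0],[1,0.25,0,0,0,0,0],[1,0.4,0,0,0,0,0],[1,0.55,0,0,0,0,0],[1,0.7,0,0,0,0,0],[1,0.85,0,0,0,0,0],[1,1.0,0,0,0,0,0],[1,1.15,0,0,0,0,0],[1,1.3,0,0,0,0,0],[1,1.45,0,0,0,0,0],[1,1.6,0,0,0,0,0],[1,1.7,0,0,0,0,0]]]'
python3 - <<'E'
from h import *
plan(.5039,.0643,.056)
m=model("wrist");im=bot.read_camera("wrist")[:,:,::-1];cv2.imwrite("pics/w8.png",im)
print(bot.read_state()["wrist_force"].round(2))
E
```

```text
time: 13.32
tool_pos: [0.4897, 0.0639, 0.2112]
tcp_rot: [3.141, 0.036, -0.008]
wrist_force: [-8.5, -4.8, 12.2]
width: 0.157
t 13.32 grasp [0.4889 0.0638 0.0562] q6 1.627 F [-8.5  -4.79 12.21] w 0.157
tool x,y in world [ 1.     0.023 -0.005] [ 0.023 -1.     0.   ]
shift cm [ 1.422 -0.012  0.011] turn [0.0005 0.0049 0.0029]
[-10.11  -3.54  11.73]
```

View pics/w8.png

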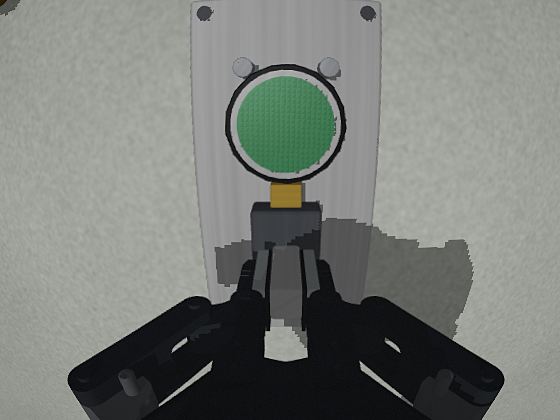

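```bash
python3 -m jog '[[[1,0.1,0,0,0,0,0],[1,0.2,0,0,0,0,0],[1,0.3,0,0,0,0,0],[1,0.4,0,0,0,0,0],[1,0.5,0,0,0,0,0],[1,0.6,0,0,0,0,0],[1,0.7,0,0,0,0,0],[1,0.75,0,0,0,0,0],[1,0.8,0,0,0,0,0]]]'
python3 - <<'E'
from h import *
plan(.5039,.0643,.056)
m=model("wrist");im=bot.read_camera("wrist")[:,:,::-1];cv2.imwrite("pics/w9.png",im)
for i in range(2): print(bot.read_state()["wrist_force"].round(2));bot.read_camera("wrist")
E
```

```text
time: 14.5
tool_pos: [0.4977, 0.064, 0.2112]
tcp_rot: [3.141, 0.036, -0.008]
wrist_force: [-8.7, -4.2, 12.0]
width: 0.158
t 14.5 grasp [0.4969 0.0639 0.0562] q6 1.626 F [-8.74 -4.19 12.03] w 0.158
tool x,y in world [ 1.     0.023 -0.005] [ 0.023 -1.     0.   ]
shift cm [ 0.625 -0.012  0.015] turn [0.0004 0.0049 0.0029]
[-9.07 -4.37 12.05]
[-9.15 -3.86 11.38]
```

View pics/w9.png

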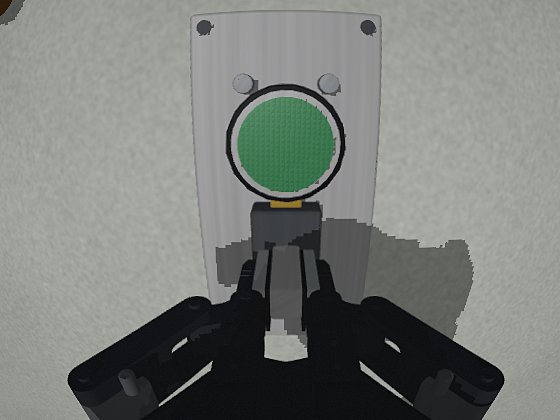

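```bash
python3 -m jog '[[[1,0.05,0,0,0,0,0],[1,0.1,0,0,0,0,0],[1,0.15,0,0,0,0,0],[1,0.2,0,0,0,0,0],[1,0.25,0,0,0,0,0],[1,0.3,0,0,0,0,0]]]'
python3 - <<'E'
from h import *
plan(.5039,.0643,.056)
m=model("wrist");im=bot.read_camera("wrist")[:,:,::-1];cv2.imwrite("pics/w10.png",im)
for i in range(4): print(bot.read_state()["wrist_force"].round(2));bot.read_camera("wrist")
E
```

```text
time: 15.4
tool_pos: [0.5006, 0.0641, 0.2112]
tcp_rot: [3.141, 0.036, -0.008]
wrist_force: [-9.8, -3.8, 12.0]
width: 0.157
t 15.4 grasp [0.4998 0.064  0.0562] q6 1.626 F [-9.79 -3.82 12.02] w 0.157
tool x,y in world [ 1.     0.023 -0.005] [ 0.023 -1.     0.   ]
shift cm [ 0.333 -0.011  0.015] turn [0.0005 0.0052 0.003 ]
[-9.47 -3.55 12.12]
[-9.4  -3.42 11.77]
[-9.33 -4.04 11.67]
[-8.43 -3.77 12.51]
```

View pics/w10.png

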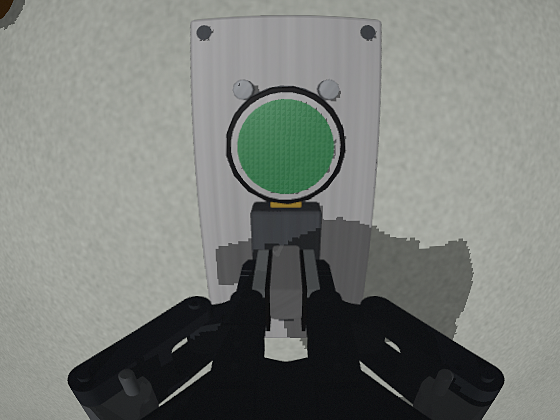

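```bash
cat > f.py <<'E'
from h import *
F=[];X=[]
for i in range(6):
    s=bot.read_state();F.append(s["wrist_force"]);X.append(s["tool_pos"][0]);bot.read_camera("wrist")
F=np.array(F);print("F",F.mean(0).round(2),"sd",F[:,0].std().round(2),"x",np.mean(X).round(5),"t",s["time"])
E
python3 -m jog '[[[1,0.04,0,0,0,0,0],[1,0.08,0,0,0,0,0],[1,0.12,0,0,0,0,0],[1,0.12,0,0,0,0,0]]]';python3 f.py
python3 -m jog '[[[1,0.03,0,0,0,0,0],[1,0.06,0,0,0,0,0],[1,0.06,0,0,0,0,0]]]';python3 f.py
```

```text
time: 16.15
tool_pos: [0.5018, 0.0641, 0.2112]
tcp_rot: [3.141, 0.036, -0.008]
wrist_force: [-8.9, -4.0, 12.2]
width: 0.153
F [-8.87 -3.71 11.64] sd 0.29 x 0.5018 t 16.4
time: 16.82
tool_pos: [0.5024, 0.0641, 0.2112]
tcp_rot: [3.141, 0.036, -0.008]
wrist_force: [-9.0, -2.8, 12.0]
width: 0.161
F [-9.01 -3.94 11.55] sd 0.48 x 0.5024 t 17.075
```

```bash
python3 -m jog '[[[1,0.03,0,0,0,0,0],[1,0.05,0,0,0,0,0],[1,0.05,0,0,0,0,0]]]';python3 f.py
python3 -c "
from h import *
cv2.imwrite('pics/w11.png',bot.read_camera('wrist')[:,:,::-1])"
```

```text
time: 17.5
tool_pos: [0.5029, 0.0642, 0.2112]
tcp_rot: [3.141, 0.036, -0.008]
wrist_force: [-9.0, -3.5, 11.7]
width: 0.158
F [-9.04 -3.78 11.9 ] sd 0.36 x 0.50288 t 17.75
```

View pics/w11.png

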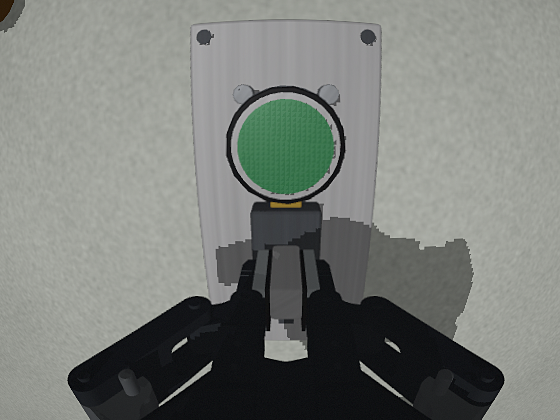

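```bash
python3 -m jog '[[[1,0.03,0,0,0,0,0],[1,0.05,0,0,0,0,0],[1,0.05,0,0,0,0,0]]]';python3 f.py
```

```text
time: 18.23
tool_pos: [0.5033, 0.0642, 0.2112]
tcp_rot: [3.141, 0.036, -0.008]
wrist_force: [-9.3, -3.2, 12.6]
width: 0.154
F [-9.4  -4.07 12.2 ] sd 0.27 x 0.50333 t 18.475
```

```bash
python3 -m jog '[[[1,0.03,0,0,0,0,0],[1,0.05,0,0,0,0,0],[1,0.05,0,0,0,0,0]]]';python3 f.py
```

```text
time: 18.9
tool_pos: [0.5037, 0.0642, 0.2112]
tcp_rot: [3.141, 0.036, -0.009]
wrist_force: [-9.9, -3.7, 13.3]
width: 0.159
F [-10.3   -3.39  13.03] sd 0.48 x 0.5037 t 19.15
```

```bash
python3 -m jog '[[[1,0.02,0,0,0,0,0],[1,0.04,0,0,0,0,0],[1,0.04,0,0,0,0,0]]]';python3 f.py
```

```text
time: 19.58
tool_pos: [0.504, 0.0642, 0.2112]
tcp_rot: [3.141, 0.036, -0.01]
wrist_force: [-10.6, -3.5, 13.7]
width: 0.157
F [-10.61  -3.64  13.68] sd 0.41 x 0.50395 t 19.825
```

```bash
python3 -m jog '[[[1,0.02,0,0,0,0,0],[1,0.04,0,0,0,0,0],[1,0.04,0,0,0,0,0]]]';python3 f.py
```

```text
time: 20.25
tool_pos: [0.5042, 0.0642, 0.2112]
tcp_rot: [3.141, 0.036, -0.01]
wrist_force: [-12.1, -2.5, 14.0]
width: 0.157
F [-11.5   -3.45  14.29] sd 0.5 x 0.5042 t 20.5
```

```bash
python3 -m jog '[[[1,0.03,0,0,0,0,0],[1,0.06,0,0,0,0,0],[1,0.06,0,0,0,0,0]]]';python3 f.py
```

```text
time: 20.92
tool_pos: [0.5046, 0.0642, 0.2112]
tcp_rot: [3.141, 0.036, -0.011]
wrist_force: [-11.8, -4.0, 15.4]
width: 0.156
F [-12.36  -3.96  15.19] sd 0.48 x 0.5046 t 21.175
```

```bash
python3 -m jog '[[[1,0.03,0,0,0,0,0],[1,0.05,0,0,0,0,0],[1,0.05,0,0,0,0,0]]]';python3 f.py
```

```text
time: 21.6
tool_pos: [0.5049, 0.0642, 0.2112]
tcp_rot: [3.141, 0.036, -0.012]
wrist_force: [-13.7, -3.7, 15.9]
width: 0.153
F [-13.01  -3.88  16.6 ] sd 0.73 x 0.50491 t 21.85
```

```bash
sed -i 's/X.append(s\["tool_pos"\]\[0\])/X.append((s["tool_pos"]+R.from_rotvec(s["tcp_rot"]).apply([0,0,.155]))[0])/' f.py
python3 -m jog '[[[1,0.03,0,0,0,0,0],[1,0.05,0,0,0,0,0],[1,0.05,0,0,0,0,0]]]';python3 f.py
```

```text
time: 22.28
tool_pos: [0.5052, 0.0642, 0.2112]
tcp_rot: [3.141, 0.036, -0.013]
wrist_force: [-14.1, -3.9, 17.8]
width: 0.157
F [-13.74  -4.07  17.01] sd 0.28 x 0.50391 t 22.525
```

```bash
python3 -m jog '[[[1,0.03,0,0,0,0,0],[1,0.05,0,0,0,0,0],[1,0.05,0,0,0,0,0]]]';python3 f.py
```

```text
time: 22.95
tool_pos: [0.5056, 0.0642, 0.2112]
tcp_rot: [3.141, 0.036, -0.014]
wrist_force: [-15.6, -3.8, 18.1]
width: 0.156
F [-15.27  -3.96  18.01] sd 0.44 x 0.50415 t 23.2
```

```bash
python3 -m jog '[[[1,-0.05,0,0,0,0,0],[1,-0.1,0,0,0,0,0],[1,-0.1,0,0,0,0,0]]]';python3 f.py; python3 -c "
from h import *
cv2.imwrite('pics/w12.png',bot.read_camera('wrist')[:,:,::-1])"
```

```text
time: 23.62
tool_pos: [0.5052, 0.0642, 0.2112]
tcp_rot: [3.141, 0.036, -0.011]
wrist_force: [-11.4, -3.1, 15.6]
width: 0.158
F [-11.93  -3.68  14.69] sd 0.28 x 0.50409 t 23.875
```

View pics/w12.png

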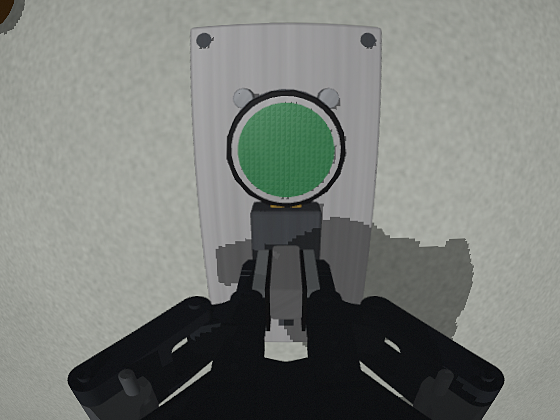

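```bash
python3 -m jog '[[[1,-0.05,0,0,0,0,0],[1,-0.1,0,0,0,0,0],[1,-0.15,0,0,0,0,0],[1,-0.15,0,0,0,0,0],[0.9,-0.15,0,0,0,0,0],[0.7,-0.15,0,0,0,0,0],[0.5,-0.15,0,0,0,0,0],[0.2,-0.15,0,0,0,0,0],[0,-0.15,0,0,0,0,0],[0,-0.15,0,0,0,0,0],[0,-0.15,0,0,0,0,0],[0,-0.15,0,0,0,0,0]]]' 20;python3 f.py; python3 -c "
from h import *
plan(.5,.064,.15)
cv2.imwrite('pics/w13.png',bot.read_camera('wrist')[:,:,::-1])"
```

```text
time: 25.48
tool_pos: [0.5058, 0.0643, 0.2111]
tcp_rot: [-3.141, -0.036, -0.0]
wrist_force: [0.3, 0.1, 0.6]
width: 1.001
F [-0.07 -0.29  0.24] sd 0.29 x 0.5058 t 25.725
t 25.77 grasp [0.5058 0.0644 0.0561] q6 1.626 F [-0.29  0.13 -0.68] w 1.001
tool x,y in world [1.    0.023 0.   ] [ 0.023 -1.    -0.   ]
shift cm [-0.58   0.023 -9.39 ] turn [-0.     -0.0001  0.0028]
```

View pics/w13.png

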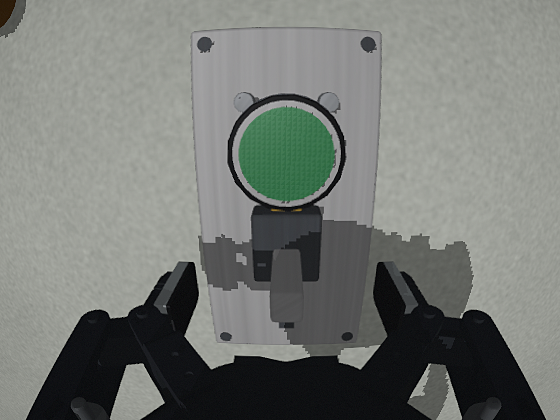

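The fingers are open and the wrist force is back to zero. In the picture the lens at (288,152) stands against the pins at (244,102) and (330,102), with the nose pressed into it at (287,209). I'll retreat and check.

```bash
python3 -m jog '[[[0,0,0,-2,0,0,0],[0,0,0,-5,0,0,0],[0,0,0,-8,0,0,0],[0,1,0,-10,0,0,0],[0,1,0,-10,0,0,0],[0,1,0,-10,0,0,0]]]'
python3 - <<'E'
from h import *
bot.read_camera("wrist");m=model("wrist")
im=bot.read_camera("wrist")[:,:,::-1];cv2.imwrite('pics/w14.png',im)
hsv=cv2.cvtColor(im,cv2.COLOR_BGR2HSV);g=cv2.inRange(hsv,(45,80,40),(85,255,255));M=cv2.moments(g,True);c=(M["m10"]/M["m00"],M["m01"]/M["m00"]);print(c,onz(m,c,.054))
t=bot.read_camera("top")[:,:,::-1];cv2.imwrite('pics/t14.png',t)
cv2.imwrite('pics/w14z.png',cv2.resize(im[60:310,180:390],None,fx=2.4,fy=2.4,interpolation=cv2.INTER_CUBIC))
np.save("w14.npy",m,allow_pickle=True)
E
```

```text
time: 26.58
tool_pos: [0.5151, 0.0645, 0.3101]
tcp_rot: [3.141, 0.036, -0.003]
wrist_force: [-0.7, 0.2, 0.1]
width: 0.997
(285.79281277728484, 140.28571428571428) [[0.56475892 0.06602699 0.054     ]]
```

View pics/w14z.png

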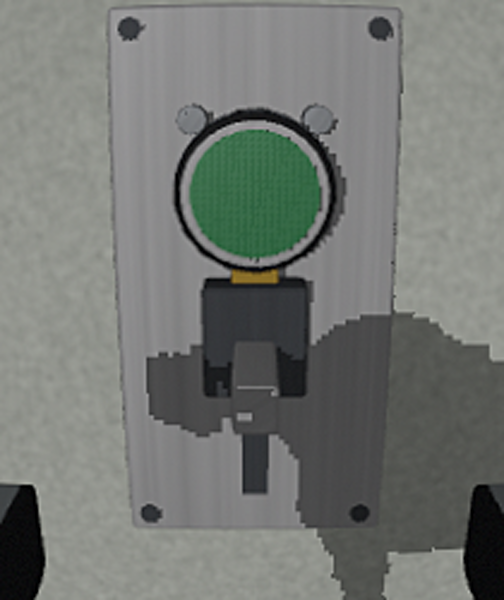

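View pics/t14.png

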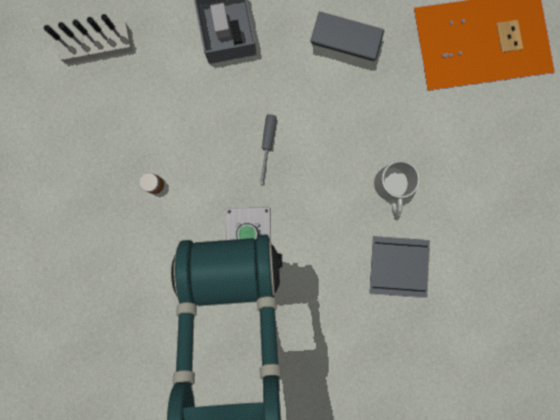

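The lens measures (0.5648, 0.0660) against a home estimate of (0.5647, 0.0660). It touches both pins, the nose is on it, and the mug, jar and driver have not moved. I'm handing in the job.

```bash
python3 -c "
from workcell import bot
print(bot.finish_job())"
```

```text
the job is handed in; nothing more can be done
None
```

I set the lens upright about 5 mm in front of the pins, then pinched the tab and pushed the slide up in small steps by force. I handed the job in at about 27 s.

- **Force:** the push read 9.0 N in free travel and 15.3 N at the end, so the nose was pressing with about 6.3 N. That was also the highest nose force I saw, though I read the force only between pushes and not continuously. I can't measure it directly after letting go. The tab held still to within 0.1 mm as I eased off before opening the fingers.
- **Position:** after release, the wrist camera put the lens within 0.1 mm of my estimate of home, touching both pins and with the nose on it. The robot was clear and its wrist force was back near zero.
- **Bystanders:** the mug, jar and screwdriver look unmoved in the last top view.
- **Disagreements:** the top and wrist cameras differed by 2–3 mm in y, and I went with the wrist camera. In the last stage the push rose at a bit under 4 N per mm rather than the spring's 5, probably because the arm gives a little, so I relied on the force reading rather than distance.

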